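# Gauge the guide tube and show the rod tip

## Task

Swing the amber guard door of the green gear housing wide open by its red knob (well past a right angle, and leave it open). Then take the blue-handled gauge rod from its rest, push it gently down the sloping guide tube until its brass collar stops against the mouth, draw it right out again, and present the tip for reading: finish with the rod still held in the gripper, level and still, its tip about 5 cm above the centre of the round white reading plate. Nothing is put down or let go at the end, and the other things on the bench are left alone.

Things in the scene. Friction and masses are not known exactly. Their poses are not given: they have to be found in the camera images.
- gear_housing: Green gear housing on a dark steel base plate (200 x 150 mm), fixed; 76 mm high without the tube. Origin on the bench surface (z = 0) directly below the mouth of the guide tube; its +x axis is the horizontal direction in which the tube runs downhill. Base plate spans x -45..155, y -80..70 mm; the green block spans x 36..141, y -48..48 mm. A hinge post (14 mm thick, 165 mm high) stands at x -25, y -60 mm.
- guide_tube: Steel guide tube on the housing, sloping 30 degrees below level. Origin at the centre of its mouth rim, 140 mm above the bench; its +x axis runs down the bore (the rod goes in along +x). Bore 14 mm, flared to 24 mm at the mouth over the first 18 mm; rim 32 mm outside diameter; bore 102 mm deep, so the rod's 100 mm shaft does not touch bottom before the collar stops on the rim.
- guard_door (a joint): Hinge of the amber guard door that stands across the tube mouth, vertical axis, rad: 0 = closed across the mouth (starts within 0..0.2), grows as it opens counter-clockwise seen from above, away from the mouth; stop at 2.4. Light friction, stays where it is left, no latch. Door 4 mm thick with 8 mm frame, reaches from the hinge 110 mm outward, from 68 to 180 mm above (it swings over the reading plate) the bench.
- door_knob (a point): Middle of the red upright round knob on the top of the door at its free end, 214 mm above the bench: 16 mm diameter, 52 mm tall (from 180 to 232 mm), to be pinched from above; it can turn in the fingers. 100 mm from the hinge axis.
- door_hinge (a point): Point on the vertical hinge axis of the door, at knob height.
- gauge_rest: Fixed rest for the gauge rod: black base 200 x 60 x 10 mm with two aluminium forks, 8 mm thick, at x -52 and +105 mm of its frame; the rod lies along its x axis, axis 75 mm above the bench. Origin on the bench.
- gauge_rod: Loose gauge rod, about 90 g (65 to 125 g), 206 mm long, lying level on its rest with two flat sides upright. Its axis is +x towards the tip. Origin on the axis, in the blue grip, near the balance point. Blue grip: square 16 x 16 mm from x -60 to +40 mm (best held at x = 0, forks are at about -52 and +105); brass collar 32 mm diameter from x 40 to 46 mm; steel shaft 8 mm diameter from x 46 to 146 mm with a tapered tip and coloured bands.
- collar_face (a point): Centre of the collar's front face on the rod axis, x = +46 mm of gauge_rod. Seated when it meets the origin of guide_tube.
- rod_tip (a point): Tip of the gauge rod, x = +146 mm of gauge_rod.
- reading_plate: Fixed round white reading plate, 62 mm white disc on a 68 mm dark dish, on a dark foot 84 mm across, 58 mm high. Origin on the bench.
- reading_mark (a point): Black dot at the centre of the white disc, 58 mm above the bench. Hold the rod tip about 50 mm above it.
- timing_machine: Grey bench instrument with a blue screen, 143 x 190 x 119 mm, fixed at the back, right of the housing; bystander.
- oil_cups: Row of four coloured cups, 32 x 104 x 20 mm, loose bystander.
- parts_tin: Small round white tin, 52 mm across, 23 mm high, loose bystander.
- loupe: Black and brown eye loupe, 32 mm across, 27 mm high, loose bystander.
- notebook: Purple notebook 148 x 109 x 14 mm, loose bystander.
- tweezers: Steel tweezers, 150 mm long, loose bystander.
- dust_blower: Red rubber dust blower 120 x 47 mm, loose bystander.
- tape: Grey roll of tape, 99 mm across, 48 mm high, loose bystander.

How it is judged:
By the outcome, as a careful person would: the job done as asked, in the order asked, and still so for the second after the job is handed in, while the arm keeps its last pose, push and grip.
It also fails if it takes over 64 s, if anything falls off the work surface, if the arm or the gripper's body presses on something with over 40 N, if the wrist force passes 120 N, or if a joint passes its speed limit or range.

## Robot

A 6-joint arm with a two-finger parallel gripper is mounted at the origin on a cart in front of the work surface, level with it; the furniture and walls round the work are solid. World frame = base frame: x ahead of the robot, y to its left, z up, the work surface at z = 0. Lengths are in mm, angles in rad, forces in N, time in s.
With the tool pointing down it reaches from about 275 to 850 mm from the base axis. Payload 5.2 kg.
Tool frame: the origin (TCP) lies midway between the tips of the shut fingers; the grasp point (between the pads) lies 19 mm behind it; z points along the fingers, y is the line along which they close (so a half turn about z gives the same grasp; the last joint's range is limited). The gripper opens to 85 mm and grips with 20 to 120 N. Pads are 22 mm wide; open, the fingers measure 114 mm over their backs; the gripper's body (76 mm by 85 mm) begins 54 mm behind the grasp point. The pads swing forward as they close: fully open they stand 13 mm farther back than shut.
Start: joints at [-1.509, 0.259, 1.535, -0, 1.348, -0.203], TCP at [143.965, -530.829, 231.31] pointing down, gripper open.
Joint ranges: [-3.14, 3.14], [-0.91, 2.08], [0.19, 2.58], [-1.22, 4.36], [0.22, 2.71], [-3.12, 3.12]. Speed limits (rad/s): [2.57, 2.57, 3.14, 3.14, 3.14, 3.14].

## Interface

Orientations are given as a unit quaternion [w, x, y, z].
In Python, from rig import * gives the robot as it stands.
- The arm moves only by the tool jog_arm, never from a script. Its argument "commands" is a list of rows, each an object with "linear": the shift along the tool's x, y, z in cm, a list of three; "rotation": the turn, a rotation vector about the tool's x, y, z in degrees, a list of three; "fingers": the finger opening in cm, from 0 to 8.54. A call has 1 to 5 rows; each row is the pose to reach, as a shift and turn from the pose commanded when the call began, along the tool's axes at that moment; what a row does not reach only later rows make up. A row lasts 1/8 s, in which the tool goes at most 62.5 mm and 10.7 degrees, less where a joint would pass 70% of its speed; a pose out of reach is approached as far as the arm can. A call with a gripper value outside its range is refused whole. The fingers move at their own pace and stop on an object; the grip force is fixed at half the most. Time passes only in rows, so rows that repeat a pose let the fingers close. It gives the time, the measured TCP pose, the force, the opening and the grip force at its end, in the units of the state.
- get_state(): the state, without advancing time (a new reading comes with each control period).
- get_image(name): name is "scene" or "top" or "wrist"; returns (picture, depth): 400x640x3 uint8, blue, green, red; 400x640 float32, mm along the optical axis (not along the pixel's ray), 0 where there is no reading.
- calibration(name): a dict with "K" (3x3 intrinsics, pixels), "distortion" ([k1, k2, p1, p2, k3] as OpenCV has them; the pictures are not rectified), "position" and "attitude" of the camera in the world. Camera axes: x right, y down, z forward; pixel columns grow to the right and rows downward; lengths in mm; the calibration is good to about 2 mm. A picture is of the moment at which its call begins: read the wrist's pose just before it. calibration takes no time and is no camera call; for the wrist camera it gives the pose at the moment of the call.
- hand_in(): hands the job in; it is judged then, once.
Trained networks look in the newest picture that a camera, given by its name, has taken for a name from the list of things; names that differ only in an ending like _2 or _b are one class to them, and where a whole thing is asked for, a point or a joint stands for the part that bears it (a point fixed in the world has none). Each returns a list of dicts, best first, with "score" (0 to 1); they miss things now and then, are a little off and sometimes report something else, mostly with a low value. They report only what shows in the picture. A call takes as long as a camera call.
- find_in(camera, name): "position" ([x, y, z] in mm, in world coordinates, good to about 4 mm: the middle of the surface that is visible of it).
- outline_of(camera, name): "mask" (400x640 bool, what is visible of it).
The state is a dict: "clock": time; "joint_positions": joint angles; "qvel": joint speeds; "joint_torque": joint torques, N m; "eef_pos": TCP position; "tcp_rot": TCP orientation; "wrist_force": force on the tool from outside, world axes, zero at the start; "torque": the same for the moment, N m; "opening": finger opening in mm; "finger_force": force on a finger pad.
Only numpy, scipy, OpenCV 4.12 (cv2) and the standard library are available. Lean on these libraries where they do the work, as an engineer would, in place of code of your own. Each camera call takes 0.05 s, during which the arm holds its last target. There are 200 camera calls.

## Working session

There is one attempt and no reset: what is moved stays moved. The work goes in short steps, Python scripts to look and compute and a tool call to move; the robot and the scene stay as the last step left them, time stands still between calls to the robot, and variables do not carry over. Pictures are saved under pics/ and viewed, at most 10 in all, crops included, and the job is handed in when it is done.

Besides the shell and the picture viewer there is one more tool, called as name([rows], argument=value, ...), one row to a line, values as JSON. jog_arm: Moves the arm, as the interface text tells. Its arguments: {"type":"object","properties":{"commands":{"type":"array","items":{"type":"object","properties":{"linear":{"type":"array","items":{"type":"number"}},"rotation":{"type":"array","items":{"type":"number"}},"fingers":{"type":"number"}}}}},"required":["commands"]}

```bash
ls; mkdir -p pics; cat > h.py <<'E'
from rig import *
import numpy as np, cv2
from scipy.spatial.transform import Rotation as R
def rot(q): return R.from_quat([q[1],q[2],q[3],q[0]])
np.set_printoptions(precision=2,suppress=True)
def att(c):
    a=np.array(c["attitude"]); return rot(a).as_matrix() if a.size==4 else a.reshape(3,3)
def cloud(cam,depth,mask=None):
    c=calibration(cam); K=np.array(c["K"]); d=np.array(c["distortion"])
    m=depth>0
    if mask is not None: m&=mask
    v,u=np.nonzero(m)
    p=cv2.undistortPoints(np.stack([u,v],1).astype(np.float64)[:,None],K,d)[:,0]
    z=depth[v,u][:,None]
    return np.hstack([p*z,z])@att(c).T+np.array(c["position"]), np.stack([u,v],1)
E
python3 - <<'E'
from h import *
print(get_state())
for n in("scene","top"):
    im,d=get_image(n); cv2.imwrite(f"pics/{n}0.png",im); np.save(f"{n}0.npy",d)
    c=calibration(n); print(c)
    for t in("gear_housing","guide_tube","door_knob","guard_door","gauge_rest","gauge_rod","collar_face","rod_tip","reading_plate","reading_mark"):
        try:
            print(n,t,[(round(r["score"],2),np.round(r["position"],1)) for r in find_in(n,t)[:2]])
        except Exception as e: print(t,e)
print(get_state()["clock"])
E
```

```text
pics
{'clock': 0.0, 'joint_positions': array([-1.51,  0.26,  1.54, -0.  ,  1.35, -0.2 ]), 'qvel': array([-0.,  0., -0., -0.,  0.,  0.]), 'joint_torque': array([ -0.  , -44.6 , -29.06,  -0.  ,   0.01,   0.  ]), 'eef_pos': array([ 143.93, -530.28,  230.46]), 'tcp_rot': array([-0.  ,  0.99,  0.13,  0.  ]), 'wrist_force': array([0.99, 0.34, 0.46]), 'torque': array([-0.03,  0.01, -0.07]), 'finger_force': 0.0, 'opening': 85.46478537029634}
{'K': array([[407.95,   0.  , 319.7 ],
       [  0.  , 407.95, 197.92],
       [  0.  ,   0.  ,   1.  ]]), 'distortion': array([-0.08,  0.  ,  0.  ,  0.  ,  0.  ]), 'position': array([  549.88, -1041.11,  1284.77]), 'attitude': array([-0.34,  0.94,  0.03, -0.  ])}
scene gear_housing [(0.36, array([ 449.2, -344. ,   85.6]))]
scene guide_tube []
scene door_knob [(0.96, array([499.9, 156.7, 134.8]))]
scene guard_door [(0.79, array([496.4, 157.4, 136.1])), (0.38, array([429.4, -25.9,  18.9]))]
scene gauge_rest [(0.96, array([ 448.5, -359.7,   13. ]))]
scene gauge_rod [(0.71, array([ 447.7, -344.9,   82.2])), (0.39, array([ 660.3, -321. ,   13.8]))]
scene col
[... 531 characters left out ...]
])), (0.59, array([488.1, 223.5, 124.5]))]
top guide_tube [(0.55, array([484.5, 223.5, 123.3])), (0.31, array([501.4, 151.9, 171.6]))]
top door_knob [(0.71, array([501.4, 157.8, 169. ]))]
top guard_door [(0.51, array([500.8, 153.8, 174. ]))]
top gauge_rest [(0.62, array([ 438. , -332.9,    9.4]))]
top gauge_rod [(0.61, array([ 446.3, -342.4,   86.6]))]
top collar_face [(0.59, array([ 444.5, -340.7,   84. ])), (0.48, array([359.5, 362.2,  23.3]))]
top rod_tip [(0.63, array([ 444.1, -348.1,   78.6])), (0.43, array([ 643. , -122.1,  118.5]))]
top reading_plate [(0.58, array([424.7, -20.7,  56.2]))]
top reading_mark [(0.96, array([427.3, -21. ,  57.4])), (0.59, array([500.5, 156.7, 170.9]))]
1.1
```

View pics/scene0.png

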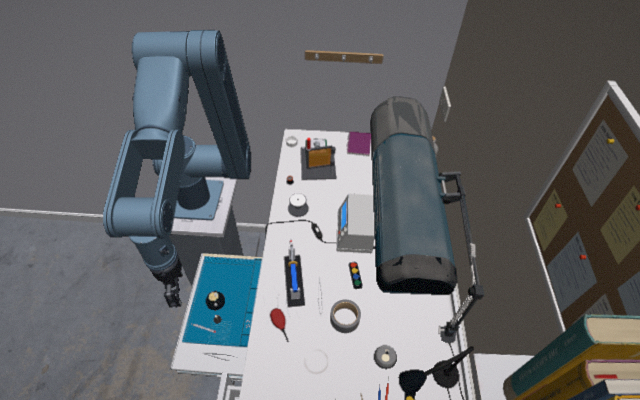

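View pics/top0.png

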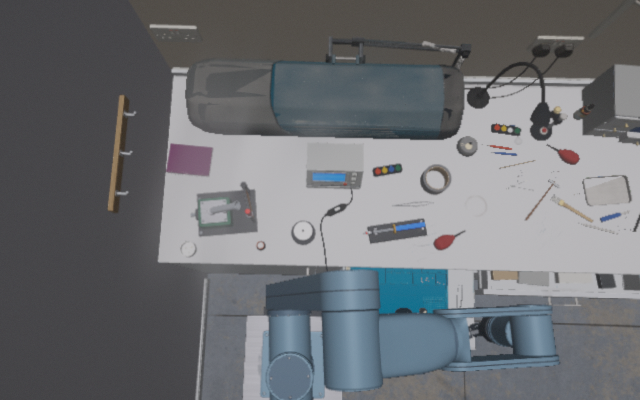

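The top picture shows the housing at about (226,212), with its mouth and door on the right (-y) side. The red knob is at (248,212) and the plate at (303,231). The rod is at (397,231) with its tip pointing left (+y). In the scene picture the amber door stands across the mouth.

```bash
python3 - <<'E'
from h import *
for n in("top","scene"):
    im=cv2.imread(f"pics/{n}0.png").astype(int); d=np.load(f"{n}0.npy")
    P,uv=cloud(n,d); C=im[uv[:,1],uv[:,0]]; B,G,Rr=C.T
    def sel(name,m,ext=True):
        q=P[m]
        if len(q)<3: print(n,name,len(q)); return q
        print(n,name,len(q),"med",np.median(q,0),"min",q.min(0),"max",q.max(0)); return q
    box=lambda x0,x1,y0,y1,z0,z1:(P[:,0]>x0)&(P[:,0]<x1)&(P[:,1]>y0)&(P[:,1]<y1)&(P[:,2]>z0)&(P[:,2]<z1)
    H=box(350,650,60,340,3,400)
    sel("knob red",H&(Rr>110)&(G<70)&(B<80)&(P[:,2]>150))
    sel("amber",H&(Rr>120)&(G>60)&(B<70)&(P[:,2]>60))
    sel("post/knob>190",box(350,650,60,340,190,300))
    sel("baseplate",box(350,650,60,340,3,25))
    q=sel("housing top",box(350,650,150,340,66,86))
    if len(q)>5: print(cv2.minAreaRect(q[:,:2].astype(np.float32)))
    q=sel("tube>86",box(440,540,165,340,88,150))
    if len(q)>5: 
        _,_,vt=np.linalg.svd(q-q.mean(0),full_matrices=False); print(q.mean(0),vt[0])
    q=sel("plate",box(360,500,-90,50,50,70))
    if len(q)>5: print(cv2.minAreaRect(q[:,:2].astype(np.float32)))
    D=box(380,520,-520,-180,60,110)
    q=sel("rod",D)
    if len(q)>5:
        _,_,vt=np.linalg.svd(q-q.mean(0),full_matrices=False); print(q.mean(0),vt[0])
    q=sel("blue",D&(B>120)&(Rr<80))
    sel("brass",D&(Rr>130)&(B<110))
    q=sel("rest base",box(360,540,-520,-180,5,20))
    if len(q)>5: print(cv2.minAreaRect(q[:,:2].astype(np.float32)))
E
```

```text
top knob red 0
top amber 0
top post/knob>190 38 med [460.   141.23 229.58] min [454.07 135.4  190.35] max [469.14 150.88 242.84]
top baseplate 2390 med [487.17 197.82   7.5 ] min [350.17  60.13   3.  ] max [649.92 339.87  24.96]
top housing top 708 med [478.56 278.18  74.66] min [435.01 151.34  66.01] max [564.22 334.44  85.83]
((493.0587463378906, 241.18154907226562), (101.65628814697266, 188.36700439453125), 13.322697639465332)
top tube>86 226 med [489.46 232.77 123.59] min [475.05 180.38  90.18] max [511.55 289.97 149.85]
[489.91 233.17 120.97] [-0.1   0.9  -0.43]
top plate 308 med [431.1  -21.08  58.41] min [397.9  -51.84  50.59] max [465.03  12.02  69.11]
((431.42529296875, -19.82947540283203), (67.159423828125, 63.408451080322266), 1.343174934387207)
top rod 278 med [ 445.51 -343.55   82.05] min [ 420.61 -423.46   60.29] max [ 472.41 -222.66   97.37]
[ 444.64 -338.83   81.31] [-0.17  0.99 -0.01]
top blue 124 med [ 449.66 -376.06   83.15] min [ 435.38 -422.88   60.29] max [ 464.02 -330.44   95.1 ]
top brass 11 med [ 444.46 -320.76   87.37] min [ 431.09 -323.58   79.54] max [ 455
[... 1052 characters left out ...]
[458.73  15.51  66.83]
((426.5404357910156, -20.359500885009766), (62.868125915527344, 69.73371124267578), 4.7605485916137695)
scene rod 258 med [ 443.36 -347.14   82.68] min [ 416.91 -426.03   60.12] max [ 470.09 -220.39   96.25]
[ 442.15 -344.24   81.33] [ 0.17 -0.99  0.01]
scene blue 125 med [ 448.21 -376.57   84.36] min [ 435.36 -424.77   74.2 ] max [ 460.79 -324.68   92.47]
scene brass 16 med [ 440.05 -322.11   89.13] min [ 421.92 -327.3    81.99] max [ 451.6  -232.97   96.25]
scene rest base 897 med [ 450.95 -347.43    9.53] min [ 361.21 -518.89    5.  ] max [ 539.09 -180.76   19.23]
((449.8594055175781, -349.7709655761719), (177.55740356445312, 337.6255187988281), 0.23685742914676666)
```

```bash
cat >> h.py <<'E'
def Rw(yaw,pitch=0):
    """tool with x along heading yaw tilted down by pitch (deg), y horizontal, z = down side"""
    h=np.array([np.cos(np.radians(yaw)),np.sin(np.radians(yaw)),0]); p=np.radians(pitch); k=np.array([0,0,1.])
    x=np.cos(p)*h-np.sin(p)*k; z=-np.sin(p)*h-np.cos(p)*k
    return np.stack([x,np.cross(z,x),z],1)
def move(p,Rt,p0=None,R0=None,n=1):
    """shift (cm) and rotation vector (deg) in tool axes to world pose p,Rt"""
    s=get_state()
    if p0 is None: p0=s["eef_pos"]
    if R0 is None: R0=rot(s["tcp_rot"]).as_matrix()
    l=R0.T@(np.array(p,float)-p0)/10; r=R.from_matrix(R0.T@Rt).as_rotvec(degrees=True)
    print("lin",np.round(l,2),"rot",np.round(r,1),"dist mm",np.round(np.linalg.norm(l)*10,1),"ang",np.round(np.linalg.norm(r),1))
E
python3 - <<'E'
from h import *
for n in("top","scene"):
    d=np.load(f"{n}0.npy"); P,_=cloud(n,d)
    m=(P[:,0]>500)&(P[:,0]<900)&(P[:,1]>-400)&(P[:,1]<350)&(P[:,2]>200)
    q=P[m]; print(n,len(q),np.percentile(q,[1,50,99],axis=0) if len(q) else "")
    for x in range(500,900,40):
        w=q[(q[:,0]>x)&(q[:,0]<x+40)]
        if len(w)>5: print(x,np.percentile(w[:,2],[2,98]))
c=calibration("wrist"); s=get_state(); R0=rot(s["tcp_rot"]).as_matrix()
print(R0, R0.T@(np.array(c["position"])-s["eef_pos"]), R0.T@att(c), c["K"])
p=s["eef_pos"]
move([459,139,320],Rw(97))
E
```

```text
top 17753 [[ 701.12 -392.94  228.01]
 [ 776.19  -37.51  327.93]
 [ 894.2   320.05  342.39]]
660 [241.33 265.25]
700 [223.7  311.38]
740 [303.88 338.92]
780 [323.97 343.66]
820 [322.01 341.07]
860 [311.81 336.58]
scene 9421 [[ 699.11 -395.75  244.55]
 [ 785.96 -137.22  331.47]
 [ 896.23  286.98  341.96]]
660 [226.61 267.22]
700 [255.59 313.26]
740 [311.27 338.92]
780 [333.19 342.81]
820 [330.47 340.46]
860 [310.23 336.3 ]
[[ 0.97  0.26  0.  ]
 [ 0.26 -0.97  0.  ]
 [ 0.   -0.   -1.  ]] [  85.06   -1.09 -143.08] [[ 0.   -0.94 -0.33]
 [ 1.    0.   -0.  ]
 [ 0.   -0.33  0.94]] [[306.41   0.   317.1 ]
 [  0.   306.41 197.14]
 [  0.     0.     1.  ]]
lin [ 47.94 -56.4   -8.87] rot [  0.   -0.  -81.8] dist mm 745.5 ang 81.8
```

jog_arm([
  {"linear":[3.8,-4.4,-0.8],"fingers":5},
  {"linear":[7.6,-8.8,-1.6],"fingers":5},
  {"linear":[11.4,-13.2,-2.4],"fingers":5},
  {"linear":[15.2,-17.6,-3.2],"fingers":5},
  {"linear":[19,-22,-4],"fingers":5},
])

```text
invalid input
```

jog_arm([
  {"linear":[3.8,-4.4,-0.8],"fingers":5},
  {"linear":[7.6,-8.8,-1.6],"fingers":5},
  {"linear":[11.4,-13.2,-2.4],"fingers":5},
  {"linear":[15.2,-17.6,-3.2],"fingers":5},
  {"linear":[19,-22,-4],"fingers":5},
])

```text
invalid input
```

jog_arm([
  {"linear":[3.8,-4.4,-0.8],"rotation":[0,0,-10],"fingers":5},
  {"linear":[7.6,-8.8,-1.6],"rotation":[0,0,-20],"fingers":5},
  {"linear":[11.8,-13,-1.9],"rotation":[0,0,-30],"fingers":5},
  {"linear":[11.8,-13,-1.9],"rotation":[0,0,-40],"fingers":5},
  {"linear":[11.8,-13,-1.9],"rotation":[0,0,-50],"fingers":5},
])

```text
clock: 1.72
eef_pos: [224.4, -373.8, 250.8]
tcp_rot: [0.001, 0.841, 0.542, -0.0]
wrist_force: [-0.3, -0.1, 0.6]
opening: 50.0
finger_force: 0.0
```

jog_arm([
  {"rotation":[0,0,-10],"fingers":5},
  {"rotation":[0,0,-20],"fingers":5},
  {"rotation":[0,0,-30],"fingers":5},
  {"rotation":[0,0,-32],"fingers":5},
  {"rotation":[0,0,-32],"fingers":5},
])

```text
invalid input
```

jog_arm([
  {"linear":[6,0.1,-0.8],"rotation":[0,0,-6],"fingers":5},
  {"linear":[12,0.2,-1.6],"rotation":[0,0,-12],"fingers":5},
  {"linear":[18,0.4,-2.4],"rotation":[0,0,-18],"fingers":5},
  {"linear":[24,0.5,-3.2],"rotation":[0,0,-24],"fingers":5},
  {"linear":[30,0.6,-4],"rotation":[0,0,-31.4],"fingers":5},
])

```text
clock: 2.35
eef_pos: [355.8, -103.0, 291.0]
tcp_rot: [0.001, 0.664, 0.748, 0.0]
wrist_force: [1.4, -0.2, 1.3]
opening: 50.1
finger_force: 0.0
```

jog_arm([
  {"linear":[5,3,-0.8],"rotation":[0,0,0],"fingers":5},
  {"linear":[10,6,-1.6],"rotation":[0,0,0],"fingers":5},
  {"linear":[15,9,-2.4],"rotation":[0,0,0],"fingers":5},
  {"linear":[20,12,-3.2],"rotation":[0,0,0],"fingers":5},
  {"linear":[23.7,14.8,-3.9],"rotation":[0,0,0],"fingers":5},
])

```text
clock: 2.98
eef_pos: [475.5, 150.1, 329.8]
tcp_rot: [0.0, 0.665, 0.747, 0.0]
wrist_force: [0.8, -0.8, -0.3]
opening: 50.2
finger_force: 0.0
```

```bash
python3 - <<'E'
from h import *
import time
print(get_state())
c0=calibration("wrist")
im,d=get_image("wrist"); cv2.imwrite("pics/w1.png",im); np.save("w1.npy",d)
import pickle; pickle.dump(calibration("wrist"),open("w1.pkl","wb"))
for t in("door_knob","guide_tube","gear_housing"):
    print(t,[(round(r["score"],2),r["position"]) for r in find_in("wrist",t)[:2]])
P,uv=cloud("wrist",d)
C=im[uv[:,1],uv[:,0]].astype(int); B,G,Rr=C.T
k=(P[:,2]>190)&(P[:,2]<250)&(P[:,0]>400)&(P[:,0]<620)&(P[:,1]<260)
q=P[k]; print("knob",len(q),q.mean(0),np.percentile(q,[1,50,99],axis=0)); t=q[q[:,2]>226]; print("top",len(t),t.mean(0),np.percentile(t,[2,98],axis=0))
k=(P[:,2]>158)&(P[:,2]<172)&(P[:,0]>520)&(P[:,0]<590); q=P[k]; print("post",len(q),q.mean(0) if len(q) else "",np.percentile(q,[2,98],axis=0))
k=(P[:,2]>68)&(P[:,2]<84)&(P[:,1]>190)&(P[:,0]<580); q=P[k]; print("block",len(q),cv2.minAreaRect(q[:,:2].astype(np.float32)))
k=(P[:,2]>90)&(P[:,2]<158)&(P[:,1]>185)&(P[:,0]>465)&(P[:,0]<520); q=P[k]; _,_,vt=np.linalg.svd(q-q.mean(0),full_matrices=False); print("tube",len(q),q.mean(0),vt)
E
```

```text
{'clock': 2.975, 'joint_positions': array([ 0.08,  0.11,  1.48,  0.  ,  1.55, -0.03]), 'qvel': array([ 0.65,  0.5 , -0.68, -0.01,  0.18,  0.65]), 'joint_torque': array([ -1.15, -40.66, -28.18,   0.38,  -0.06,  -0.7 ]), 'eef_pos': array([475.54, 150.12, 329.8 ]), 'tcp_rot': array([0.  , 0.66, 0.75, 0.  ]), 'wrist_force': array([ 0.78, -0.75, -0.26]), 'torque': array([-0.06, -0.01,  0.02]), 'finger_force': 0.0, 'opening': 50.23721781557312}
door_knob [(0.81, [499.0, 154.7, 159.9])]
guide_tube [(0.74, [488.5, 225.8, 126.0]), (0.21, [502.0, 159.0, 162.5])]
gear_housing [(0.94, [490.5, 235.6, 69.9])]
knob 469 [460.04 147.02 221.63] [[452.4  137.38 191.6 ]
 [460.03 148.02 229.54]
 [467.38 151.6  232.72]]
top 270 [459.96 144.89 230.88] [[452.91 137.39 227.27]
 [466.97 151.35 232.69]]
post 279 [552.55 171.29 164.6 ] [[524.51 161.72 158.56]
 [564.27 179.58 171.16]]
block 5528 ((483.2137451171875, 276.2012939453125), (92.22843933105469, 100.41158294677734), 6.678699016571045)
tube 2142 [487.83 237.09 120.46] [[ 0.1  -0.87  0.48]
 [ 0.99  0.12  0.  ]
 [ 0.06 -0.47 -0.88]]
```

View pics/w1.png

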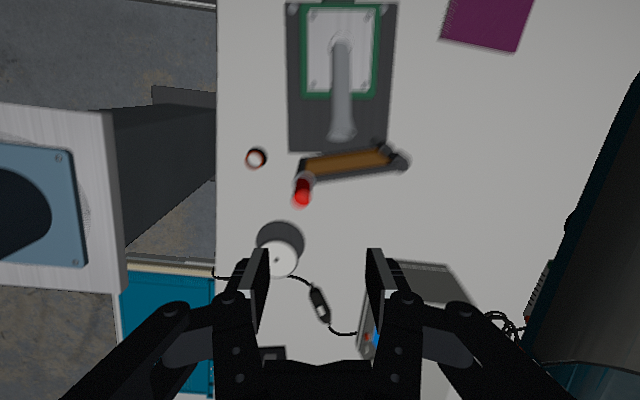

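The wrist picture shows the knob at (303,192), the tube mouth at (341,137), the door between them, and the plate at (282,258). The arm was still settling when it was taken, so I'll repeat the measurement now that it is still.

```bash
cat > m.py <<'E'
from h import *
print(get_state()["qvel"],get_state()["eef_pos"])
im,d=get_image("wrist"); cv2.imwrite("pics/w2.png",im)
P,uv=cloud("wrist",d)
k=(P[:,2]>222)&(P[:,2]<250)&(P[:,0]>400)&(P[:,0]<620)&(P[:,1]<260)
t=P[k]; print("knobtop",len(t),t.mean(0),np.percentile(t,[2,98],axis=0))
k=(P[:,2]>160)&(P[:,2]<170)&(P[:,0]>545)&(P[:,0]<590); q=P[k]; print("post",len(q),q.mean(0) if len(q) else "",np.percentile(q,[2,98],axis=0))
k=(P[:,2]>68)&(P[:,2]<84)&(P[:,1]>190)&(P[:,0]<580); q=P[k]; print("block",len(q),cv2.minAreaRect(q[:,:2].astype(np.float32)))
k=(P[:,2]>90)&(P[:,2]<158)&(P[:,1]>185)&(P[:,0]>465)&(P[:,0]<520); q=P[k]; _,_,vt=np.linalg.svd(q-q.mean(0),full_matrices=False); print("tube",len(q),q.mean(0),vt,np.percentile(q,[1,99],axis=0))
k=(P[:,2]>3)&(P[:,2]<16)&(P[:,1]>120)&(P[:,0]<620)&(im[uv[:,1],uv[:,0]].max(1)<110); q=P[k]; print("base",len(q),cv2.minAreaRect(q[:,:2].astype(np.float32)))
k=(P[:,2]>52)&(P[:,2]<66)&(P[:,1]<40)&(abs(P[:,0]-430)<60); q=P[k]; print("plate",len(q),q.mean(0),np.percentile(q,[2,98],axis=0))
E
python3 m.py
```

```text
[-0.04 -0.02  0.03 -0.01  0.   -0.  ] [474.98 148.13 328.89]
knobtop 304 [460.39 146.75 231.11] [[453.05 138.98 223.42]
 [467.48 152.74 233.87]]
post 239 [556.73 173.15 165.9 ] [[547.04 162.67 161.14]
 [564.99 180.78 167.64]]
block 5943 ((484.2492370605469, 277.59173583984375), (92.51831817626953, 102.1430892944336), 6.576265811920166)
tube 2170 [488.77 237.52 121.83] [[ 0.1  -0.88  0.47]
 [ 0.99  0.09 -0.05]
 [-0.   -0.47 -0.88]] [[473.66 186.04  92.56]
 [506.17 292.13 152.54]]
base 7255 ((496.6405029296875, 240.4260711669922), (274.7120056152344, 211.01148986816406), 78.89350891113281)
plate 979 [437.28 -14.59  58.22] [[410.15 -47.99  55.66]
 [460.6   13.14  59.96]]
```

jog_arm([
  {"linear":[0,-1.5,4],"rotation":[0,0,0],"fingers":5},
  {"linear":[0,-1.5,8],"rotation":[0,0,0],"fingers":5},
  {"linear":[0,-1.5,11],"rotation":[0,0,0],"fingers":5},
  {"linear":[0,-1.5,13.3],"rotation":[0,0,0],"fingers":5},
  {"linear":[0,-1.5,13.3],"rotation":[0,0,0],"fingers":5},
])

```text
clock: 3.85
eef_pos: [458.5, 144.5, 194.9]
tcp_rot: [-0.001, 0.666, 0.746, -0.002]
wrist_force: [0.5, 0.4, 0.2]
opening: 50.0
finger_force: 0.0
```

jog_arm([
  {"linear":[0,0,0],"rotation":[0,0,0],"fingers":0.8},
  {"linear":[0,0,0],"rotation":[0,0,0],"fingers":0.8},
  {"linear":[0,0,0],"rotation":[0,0,0],"fingers":0.8},
  {"linear":[0,0,0],"rotation":[0,0,0],"fingers":0.8},
])

```text
clock: 4.35
eef_pos: [460.3, 145.6, 197.8]
tcp_rot: [0.001, 0.665, 0.747, 0.0]
wrist_force: [-2.4, -1.4, 6.1]
opening: 14.5
finger_force: 58.4
```

```bash
python3 - <<'E'
from h import *
s=get_state(); p=s["eef_pos"]; print(p,s["opening"],s["finger_force"],s["wrist_force"])
hg=np.array([557,171]); v=p[:2]-hg; r=np.linalg.norm(v); a=np.arctan2(v[1],v[0]); print(r,np.degrees(a)-186.6)
Rm=rot(s["tcp_rot"]).as_matrix()
for th in np.arange(np.degrees(a)%360,315,11):
    t=np.radians(th); q=np.r_[hg+100*np.array([np.cos(t),np.sin(t)]),p[2]]
    print(round(th-186.6),(Rm.T@(q-p)/10).round(2),q.round())
E
```

```text
[460.34 145.62 197.79] 14.524070841780029 58.42200994491577 [-2.35 -1.38  6.09]
99.93405983982136 -351.8874215871324
8 [-0.   -0.01 -0.  ] [460. 146. 198.]
19 [-1.86  0.45  0.  ] [467. 128. 198.]
30 [-3.61  1.24  0.  ] [477. 111. 198.]
41 [-5.16  2.36  0.01] [490.  97. 198.]
52 [-6.48  3.75  0.01] [505.  86. 198.]
63 [-7.51  5.37  0.01] [522.  77. 198.]
74 [-8.21  7.16  0.01] [541.  72. 198.]
85 [-8.55  9.04  0.02] [560.  71. 198.]
96 [-8.53 10.96  0.02] [579.  73. 198.]
107 [-8.14 12.84  0.02] [597.  79. 198.]
118 [-7.4  14.61  0.02] [614.  89. 198.]
```

jog_arm([
  {"linear":[-1.86,0.45,0],"rotation":[0,0,0],"fingers":0.8},
  {"linear":[-3.61,1.24,0],"rotation":[0,0,0],"fingers":0.8},
  {"linear":[-5.16,2.36,0],"rotation":[0,0,0],"fingers":0.8},
  {"linear":[-6.48,3.75,0],"rotation":[0,0,0],"fingers":0.8},
  {"linear":[-7.51,5.37,0],"rotation":[0,0,0],"fingers":0.8},
])

```text
clock: 4.97
eef_pos: [519.4, 72.7, 197.8]
tcp_rot: [0.001, 0.665, 0.747, -0.005]
wrist_force: [-12.6, -15.2, 10.0]
opening: 14.2
finger_force: 59.6
```

jog_arm([
  {"linear":[-0.7,1.79,0],"rotation":[0,0,0],"fingers":0.8},
  {"linear":[-1.04,3.67,0],"rotation":[0,0,0],"fingers":0.8},
  {"linear":[-1.02,5.59,0],"rotation":[0,0,0],"fingers":0.8},
  {"linear":[-0.63,7.47,0],"rotation":[0,0,0],"fingers":0.8},
  {"linear":[0.11,9.24,0],"rotation":[0,0,0],"fingers":0.8},
])

```text
clock: 5.6
eef_pos: [614.6, 87.7, 197.6]
tcp_rot: [0.001, 0.666, 0.746, -0.001]
wrist_force: [-5.2, -4.5, 3.6]
opening: 14.4
finger_force: 59.7
```

jog_arm([
  {"linear":[0.45,0.7,0],"rotation":[0,0,0],"fingers":0.8},
  {"linear":[0.45,0.7,0],"rotation":[0,0,0],"fingers":0.8},
  {"linear":[0.45,0.7,0],"rotation":[0,0,0],"fingers":0.8},
])

```text
clock: 5.98
eef_pos: [621.2, 93.7, 197.6]
tcp_rot: [0.002, 0.665, 0.747, 0.001]
wrist_force: [1.0, -4.9, 4.9]
opening: 14.4
finger_force: 60.1
```

jog_arm([
  {"linear":[0,0,0],"rotation":[0,0,0],"fingers":4.5},
  {"linear":[0,0,0],"rotation":[0,0,0],"fingers":4.5},
  {"linear":[0,0,-2],"rotation":[0,0,0],"fingers":4.5},
  {"linear":[0,0,-6],"rotation":[0,0,0],"fingers":4.5},
  {"linear":[0,0,-10],"rotation":[0,0,0],"fingers":4.5},
])

```text
clock: 6.6
eef_pos: [619.7, 94.8, 296.6]
tcp_rot: [-0.001, 0.665, 0.747, -0.0]
wrist_force: [0.7, 0.8, 0.7]
opening: 45.0
finger_force: 0.0
```

jog_arm([
  {"linear":[-4.8,-2.5,0],"rotation":[0,0,0],"fingers":6},
  {"linear":[-9.6,-5,0],"rotation":[0,0,0],"fingers":6},
  {"linear":[-14.4,-7.5,0],"rotation":[0,0,0],"fingers":6},
  {"linear":[-19.2,-10,0],"rotation":[0,0,0],"fingers":6},
  {"linear":[-24,-12.5,0],"rotation":[0,0,0],"fingers":6},
])

```text
clock: 7.22
eef_pos: [522.6, -159.2, 296.0]
tcp_rot: [-0.0, 0.665, 0.747, 0.0]
wrist_force: [1.3, -0.4, 0.3]
opening: 59.9
finger_force: 0.0
```

jog_arm([
  {"linear":[-4.8,-2.5,1.4],"rotation":[0,0,-3],"fingers":6},
  {"linear":[-9.6,-5,2.8],"rotation":[0,0,-3],"fingers":6},
  {"linear":[-14.4,-7.5,4.2],"rotation":[0,0,-3],"fingers":6},
  {"linear":[-19.5,-9.9,5.8],"rotation":[0,0,-3],"fingers":6},
  {"linear":[-19.5,-9.9,5.8],"rotation":[0,0,-3],"fingers":6},
])

```text
clock: 7.85
eef_pos: [445.3, -365.9, 236.0]
tcp_rot: [-0.002, 0.648, 0.762, 0.0]
wrist_force: [1.0, 1.3, 0.5]
opening: 60.0
finger_force: 0.0
```

```bash
cat > r.py <<'E'
from h import *
import sys
get_image("top"); s=get_state(); print(s["clock"],s["qvel"],s["eef_pos"],s["tcp_rot"])
im,d=get_image("wrist"); cv2.imwrite(sys.argv[1],im)
P,uv=cloud("wrist",d); C=im[uv[:,1],uv[:,0]].astype(int); B,G,Rr=C.T
D=(abs(P[:,0]-445)<60)&(abs(P[:,1]+340)<170)&(P[:,2]>60)&(P[:,2]<110)
def sel(n,m):
    q=P[m]; print(n,len(q),q.mean(0) if len(q) else "",np.percentile(q,[2,98],axis=0) if len(q) else ""); return q
q=sel("blue",D&(B>110)&(Rr<80)&(B>G+40))
q=q[q[:,2]>78]; c=q.mean(0); _,_,vt=np.linalg.svd(q-c,full_matrices=False); v=vt[0]*np.sign(vt[0][1]); t=(q-c)@v
print("top",c,v,"yaw",np.degrees(np.arctan2(v[1],v[0])),np.percentile(t,[1,99]), "x=-10 ->origin",c+v*10, c+v*(np.percentile(t,99.)-40),c+v*(np.percentile(t,1)+60))
q=sel("brass",D&(Rr>110)&(B<100)&(Rr>B+50)&(P[:,2]>78))
q=sel("all",D)
E
python3 r.py pics/w3.png; python3 -c "
from h import *
for t in ('gauge_rod','collar_face','rod_tip'): print(t,[(round(r['score'],2),r['position']) for r in find_in('wrist',t)[:2]])"
```

```text
7.9 [ 0.05 -0.03 -0.    0.01  0.01  0.01] [ 446.44 -364.09  236.91] [-0.    0.65  0.76  0.  ]
blue 1346 [ 450.23 -367.16   84.23] [[ 437.96 -415.96   82.61]
 [ 462.97 -323.81   85.75]]
top [ 450.23 -367.16   84.23] [-0.17  0.99  0.  ] yaw 99.82304193581882 [-50.67  45.  ] x=-10 ->origin [ 448.52 -357.31   84.26] [ 449.37 -362.23   84.25] [ 448.64 -357.97   84.26]
brass 196 [ 438.05 -294.11   87.29] [[ 422.6  -321.71   78.68]
 [ 454.48 -224.16   92.52]]
all 3061 [ 442.91 -325.53   81.83] [[ 422.68 -415.35   69.66]
 [ 467.46 -224.09   91.05]]
gauge_rod [(0.67, [437.2, -330.2, 85.7])]
collar_face [(0.65, [440.0, -335.3, 79.1]), (0.35, [437.1, -316.8, 9.6])]
rod_tip [(0.68, [445.3, -328.3, 80.6])]
```

View pics/w3.png

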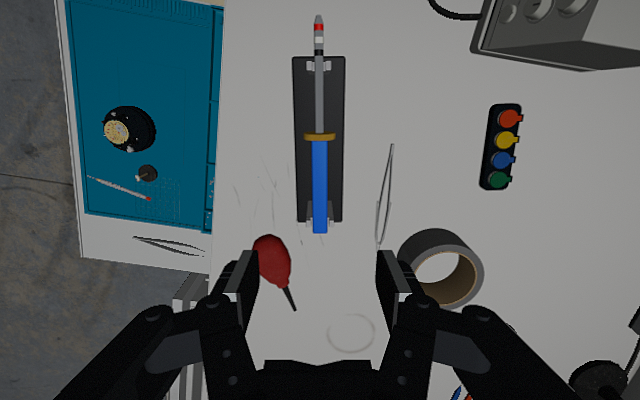

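The wrist picture shows the rod lying straight under the tool: blue grip at (320,185), collar at (319,136), tip at (319,16). The gripper is aligned with it.

jog_arm([
  {"linear":[0.25,0.3,5],"rotation":[0,0,0],"fingers":5},
  {"linear":[0.25,0.3,10],"rotation":[0,0,0],"fingers":5},
  {"linear":[0.25,0.3,14.5],"rotation":[0,0,0],"fingers":5},
  {"linear":[0.25,0.3,17.8],"rotation":[0,0,0],"fingers":5},
  {"linear":[0.25,0.3,18],"rotation":[0,0,0],"fingers":5},
])

```text
clock: 8.72
eef_pos: [449.6, -357.7, 56.5]
tcp_rot: [-0.002, 0.645, 0.764, 0.001]
wrist_force: [0.0, 0.3, 1.0]
opening: 49.8
finger_force: 0.0
```

jog_arm([
  {"linear":[0,0,0],"rotation":[0,0,0],"fingers":5},
  {"linear":[0,0,0],"rotation":[0,0,0],"fingers":0.8},
  {"linear":[0,0,0],"rotation":[0,0,0],"fingers":0.8},
  {"linear":[0,0,0],"rotation":[0,0,0],"fingers":0.8},
  {"linear":[0,0,0],"rotation":[0,0,0],"fingers":0.8},
])

```text
clock: 9.35
eef_pos: [449.8, -361.4, 60.2]
tcp_rot: [0.001, 0.645, 0.764, -0.001]
wrist_force: [-4.0, 0.3, 7.6]
opening: 14.7
finger_force: 59.1
```

jog_arm([
  {"linear":[0,0,0],"rotation":[0,0,0],"fingers":0.8},
  {"linear":[0,0,-2],"rotation":[0,0,0],"fingers":0.8},
  {"linear":[0,0,-5],"rotation":[0,0,0],"fingers":0.8},
  {"linear":[0,0,-10],"rotation":[0,0,0],"fingers":0.8},
  {"linear":[0,0,-15],"rotation":[0,0,0],"fingers":0.8},
])

```text
clock: 9.98
eef_pos: [449.9, -360.3, 210.2]
tcp_rot: [0.0, 0.646, 0.764, 0.0]
wrist_force: [1.2, -0.9, -1.4]
opening: 14.8
finger_force: 58.7
```

```bash
cat > g.py <<'E'
from h import *
import sys
s=get_state(); print(s["clock"],np.abs(s["qvel"]).max(),s["eef_pos"],s["tcp_rot"],s["wrist_force"])
c=calibration("wrist"); im,d=get_image("wrist"); cv2.imwrite(sys.argv[1],im)
P,uv=cloud("wrist",d); T=(P-s["eef_pos"])@rot(s["tcp_rot"]).as_matrix()
C=im[uv[:,1],uv[:,0]].astype(int); B,G,Rr=C.T
m=(abs(T[:,1])<30)&(T[:,2]>-60)&(T[:,2]<20)&(T[:,0]>15)&(T[:,0]<170)
def sel(n,k):
    q=T[m&k]; print(n,len(q),q.mean(0) if len(q) else "",np.percentile(q,[2,98],axis=0).ravel() if len(q) else ""); return q
sel("blue",(B>110)&(Rr<80)); sel("brass",(Rr>110)&(B<100)&(Rr>B+50)&(T[:,0]<60))
for a in range(20,160,10):
    k=m&(T[:,0]>a)&(T[:,0]<a+10)
    if k.sum()>3: print(a,k.sum(),np.median(T[k],0), T[k][:,1].min(),T[k][:,1].max(),"uv",uv[k].mean(0))
print("max x",np.percentile(T[m][:,0],99.5))
E
python3 g.py pics/w4.png
```

```text
9.975 0.8790383904726025 [ 449.87 -360.29  210.25] [0.   0.65 0.76 0.  ] [ 1.23 -0.92 -1.39]
blue 1376 [ 24.85   2.   -30.84] [ 15.46  -5.14 -31.97  33.78   9.21 -29.59]
brass 781 [ 40.09   2.83 -36.49] [ 37.41  -9.55 -39.26  42.64  15.24 -31.16]
20 747 [ 25.11   2.28 -30.79] -5.957864933810185 9.822994793834342 uv [317.45 233.29]
30 806 [ 37.52   1.62 -32.66] -13.396393122417681 17.441520324305245 uv [316.82 212.67]
40 1768 [ 42.65   2.2  -28.21] -13.533229646190609 17.385345469452627 uv [317.54 192.76]
50 448 [ 55.08   1.86 -25.95] -1.9828473803319173 5.705534431107757 uv [317.07 162.59]
60 486 [ 65.22   1.85 -25.94] -1.8802744388780854 6.003710663439927 uv [317.27 137.98]
70 521 [ 74.97   2.22 -25.78] -1.7790669940118855 5.910657943562254 uv [317.54 112.5 ]
80 568 [ 85.13   1.83 -25.63] -2.0496372029713026 5.800615236607553 uv [317.32  85.19]
90 630 [ 95.08   1.82 -25.65] -1.9892950465888843 5.660440503071888 uv [317.01  56.28]
100 684 [105.19   1.81 -25.54] -1.8889175931079363 5.872644149163926 uv [317.26  25.11]
110 234 [111.41   1.8  -25.61] -2.1521401232449686 6.149110806793433 uv [317.28   4.44]
max x 112.39333286927541
```

View pics/w4.png

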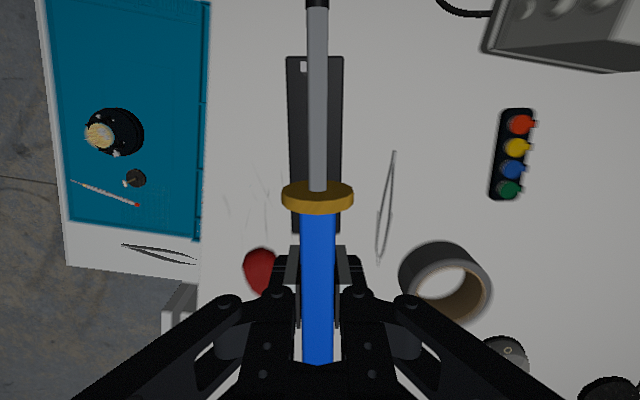

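The rod is held straight: collar at (317,197), shaft rising along column 317. The arm was still moving, so I'll repeat the numbers now that it has stopped.

```bash
python3 g.py pics/w5.png
```

```text
10.025 0.15923319401758598 [ 452.26 -362.87  218.12] [ 0.01  0.65  0.76 -0.  ] [ 1.89 -1.86  5.03]
blue 1550 [ 26.1    0.44 -20.73] [ 15.42  -6.79 -21.97  36.22   7.65 -19.51]
brass 780 [ 42.53   1.27 -26.56] [ 39.87 -11.18 -29.31  45.02  13.84 -21.  ]
20 745 [ 25.02   0.21 -20.7 ] -7.338004212107837 8.214920978932058 uv [317.45 238.55]
30 594 [ 33.75   0.21 -20.76] -14.882147672202825 15.659803987916646 uv [317.3  219.85]
40 2063 [ 45.02   0.21 -21.45] -15.236493970023204 15.663034858596646 uv [317.38 196.49]
50 429 [ 55.1    0.19 -16.18] -3.6567101322609163 4.041615989203133 uv [317.28 168.51]
60 480 [ 65.16   0.18 -16.21] -3.599055229260732 4.334310697013677 uv [317.27 144.4 ]
70 511 [ 75.07   0.18 -16.15] -3.497630541744011 4.283144638273623 uv [317.47 119.26]
80 556 [ 85.16   0.35 -16.18] -3.385265024840413 4.130729648897702 uv [317.51  92.43]
90 616 [ 95.06   0.16 -16.24] -3.7243662835452422 4.011506898778875 uv [317.04  63.68]
100 668 [105.21   0.15 -16.24] -3.5808792988948817 4.238674111140135 uv [317.21  33.1 ]
110 417 [112.9    0.49 -16.3 ] -3.841317306365149 4.481182815078895 uv [317.5    8.37]
max x 115.00554384569486
```

```bash
python3 g.py pics/w6.png | egrep -v "^(2|3|6|7|8)0"; cat >> h.py <<'E'
M=np.array([494.5,189.,140.]); YAW=96.6; RT=Rw(YAW,30); OFF=np.array([46,0.2,-12.5])
def tcp_for(back,Rm=RT,off=OFF,M=M): return M-back*RT[:,0]-Rm@off
E
python3 - <<'E'
from h import *
t=tcp_for(165); print(t); move(t,RT)
E
```

```text
10.075 0.09320883163085911 [ 452.43 -363.11  215.63] [ 0.01  0.65  0.76 -0.  ] [ 0.25  0.04 -0.13]
blue 1638 [ 26.88  -0.5  -20.11] [ 15.6   -7.72 -21.35  37.68   6.68 -18.92]
brass 770 [ 44.01   0.4  -26.02] [ 41.36 -12.01 -28.78  46.53  12.88 -20.65]
40 2072 [ 46.49  -0.67 -21.86] -16.271381451449006 14.785283652253975 uv [317.33 197.38]
50 422 [ 55.21  -0.72 -15.73] -4.575657701714194 3.1594628220501018 uv [317.34 171.96]
90 601 [ 95.13  -0.75 -15.81] -4.658976264248424 3.1189421536509463 uv [317.06  67.99]
100 660 [105.13  -0.76 -16.04] -4.527122388479941 3.293791037120818 uv [317.04  37.85]
110 522 [113.75  -0.42 -16.01] -4.773232529737742 3.5584721371143027 uv [317.56  10.72]
max x 116.39456519409775
[516.02   1.25 234.67]
lin [34.72 12.42 -2.42] rot [  1.  -29.6   2.8] dist mm 369.6 ang 29.8
```

jog_arm([
  {"linear":[4.5,1.6,-2],"rotation":[0,0,0],"fingers":0.8},
  {"linear":[9.5,3.4,-4],"rotation":[0,0,0],"fingers":0.8},
  {"linear":[14.5,5.2,-5],"rotation":[0,0,0],"fingers":0.8},
  {"linear":[19.5,7,-6],"rotation":[0,0,0],"fingers":0.8},
  {"linear":[23,8.2,-6],"rotation":[0,0,0],"fingers":0.8},
])

```text
clock: 10.75
eef_pos: [492.5, -117.6, 268.0]
tcp_rot: [-0.0, 0.645, 0.764, 0.0]
wrist_force: [0.7, -0.2, -1.8]
opening: 14.8
finger_force: 58.7
```

jog_arm([
  {"linear":[3,1.1,0.5],"rotation":[0.2,-6,0.6],"fingers":0.8},
  {"linear":[6,2.2,1.2],"rotation":[0.4,-14,1.2],"fingers":0.8},
  {"linear":[9,3.3,2.4],"rotation":[0.7,-22,2],"fingers":0.8},
  {"linear":[11.7,4.2,3.6],"rotation":[1,-29.6,2.8],"fingers":0.8},
  {"linear":[11.7,4.2,3.6],"rotation":[1,-29.6,2.8],"fingers":0.8},
])

```text
clock: 11.38
eef_pos: [512.8, 6.8, 228.4]
tcp_rot: [0.188, 0.639, 0.726, -0.173]
wrist_force: [0.3, -0.4, -0.6]
opening: 15.0
finger_force: 58.8
```

jog_arm([
  {"linear":[0,0,0],"rotation":[0,0,0],"fingers":0.8},
  {"linear":[0,0,0],"rotation":[0,0,0],"fingers":0.8},
])

```text
clock: 11.62
eef_pos: [514.7, 0.9, 232.7]
tcp_rot: [0.189, 0.643, 0.722, -0.171]
wrist_force: [-0.3, -0.4, -0.6]
opening: 15.0
finger_force: 58.8
```

```bash
cat > t.py <<'E'
from h import *
import sys
s=get_state(); print(s["clock"],np.abs(s["qvel"]).max(),s["eef_pos"],s["wrist_force"],s["opening"])
Rm=rot(s["tcp_rot"]).as_matrix(); print("axis err deg (rel. RT)",R.from_matrix(RT.T@Rm).as_rotvec(degrees=True))
im,d=get_image("wrist"); cv2.imwrite(sys.argv[1],im)
P,uv=cloud("wrist",d); T=(P-s["eef_pos"])@Rm
for a in range(50,150,10):
    k=(T[:,0]>a)&(T[:,0]<a+10)&(abs(T[:,1])<12)&(T[:,2]>-30)&(T[:,2]<0)
    if k.sum()>3: print("shaft",a,k.sum(),np.median(T[k],0),"uv",uv[k].mean(0))
C=im[uv[:,1],uv[:,0]].astype(int); B,G,Rr=C.T
k=(abs(T[:,1])<20)&(T[:,2]>-40)&(T[:,2]<0)&(T[:,0]<60)&(T[:,0]>25)&(Rr>110)&(B<100)&(Rr>B+50); print("brass",np.percentile(T[k],[2,50,98],axis=0).ravel())
# tube seen: points near the expected tube surface
q=P-M; u=q@RT[:,0]; r=q-np.outer(u,RT[:,0]); rad=np.linalg.norm(r,axis=1)
k=(u>-8)&(u<110)&(rad<24)&(T[:,2]>-200); 
for a in range(-10,110,10):
    kk=k&(u>a)&(u<=a+10)
    if kk.sum()>5:
        l=r[kk]@RT; print("tube u",a,kk.sum(),"y 2-98%",np.percentile(l[:,1],[2,98]),"z top",np.percentile(l[:,2],[2,10,50]),"uv",uv[kk].mean(0))
E
python3 t.py pics/w7.png
```

```text
11.625 0.011201137442738724 [514.71   0.93 232.65] [-0.29 -0.41 -0.62] 15.038938797009266
axis err deg (rel. RT) [ 0.24  0.41 -0.03]
shaft 50 425 [ 55.12   0.16 -19.25] uv [317.38 167.58]
shaft 60 482 [ 65.1    0.15 -19.19] uv [317.34 143.46]
shaft 70 522 [ 75.08   0.53 -19.23] uv [317.55 118.18]
shaft 80 548 [ 85.13   0.52 -19.3 ] uv [317.54  91.23]
shaft 90 615 [ 95.12   0.14 -19.23] uv [317.1   62.49]
shaft 100 680 [105.1    0.13 -19.38] uv [317.35  31.99]
shaft 110 389 [112.64   0.48 -19.45] uv [317.52   7.79]
brass [ 39.56 -10.85 -32.47  42.16   1.34 -30.33  44.65  13.83 -23.76]
```

View pics/w7.png

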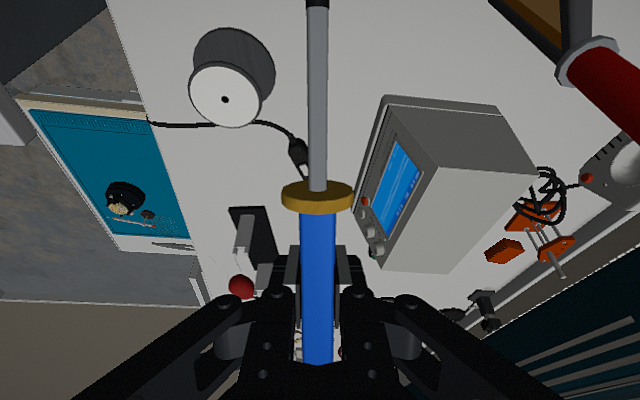

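The wrist picture shows the rod in hand and well centred, with the open door and knob at right (590,60). The mouth is hidden from this view, so I'll go in along the measured axis and watch the force.

```bash
sed -i 's/OFF=np.array.*/OFF=np.array([45.3,0.3,-15.2])/' h.py; python3 - <<'E'
from h import *
for b in (105,80,20,5,0): move(tcp_for(b),RT)
E
```

```text
lin [6.01 0.12 0.14] rot [-0.2 -0.4 -0. ] dist mm 60.1 ang 0.5
lin [8.51 0.12 0.16] rot [-0.2 -0.4 -0. ] dist mm 85.1 ang 0.5
lin [14.51  0.12  0.2 ] rot [-0.2 -0.4 -0. ] dist mm 145.1 ang 0.5
lin [16.01  0.12  0.21] rot [-0.2 -0.4 -0. ] dist mm 160.1 ang 0.5
lin [16.51  0.12  0.21] rot [-0.2 -0.4 -0. ] dist mm 165.1 ang 0.5
```

jog_arm([
  {"linear":[3,0.12,0.14],"rotation":[-0.2,-0.4,0],"fingers":0.8},
  {"linear":[6,0.12,0.14],"rotation":[-0.2,-0.4,0],"fingers":0.8},
  {"linear":[7,0.12,0.15],"rotation":[-0.2,-0.4,0],"fingers":0.8},
  {"linear":[8,0.12,0.15],"rotation":[-0.2,-0.4,0],"fingers":0.8},
  {"linear":[8,0.12,0.15],"rotation":[-0.2,-0.4,0],"fingers":0.8},
])

```text
clock: 12.3
eef_pos: [507.9, 70.5, 191.6]
tcp_rot: [0.193, 0.642, 0.722, -0.172]
wrist_force: [-0.2, -0.3, -1.0]
opening: 14.8
finger_force: 58.8
```

```bash
python3 t.py pics/w8.png; python3 - <<'E'
from h import *
im,d=get_image("scene"); cv2.imwrite("pics/s8.png",cv2.resize(im[120:190,290:350],None,fx=8,fy=8))
for b in(80,5,0): move(tcp_for(b),RT)
E
```

```text
12.3 0.008306067692624286 [507.88  70.52 191.64] [-0.25 -0.26 -0.95] 14.809342691155294
axis err deg (rel. RT) [-0.   -0.01 -0.14]
shaft 50 430 [ 55.29   0.21 -19.34] uv [317.3  167.38]
shaft 60 476 [ 65.24   0.2  -19.29] uv [317.28 143.32]
shaft 70 523 [ 75.08   0.19 -19.32] uv [317.49 118.12]
shaft 80 547 [ 85.11   0.18 -19.33] uv [317.48  91.26]
shaft 90 622 [ 95.09   0.17 -19.3 ] uv [317.05  62.54]
shaft 100 677 [105.19   0.16 -19.34] uv [317.33  31.82]
shaft 110 388 [112.65   0.32 -19.37] uv [317.48   7.73]
brass [ 39.6  -10.98 -32.48  42.11   1.4  -30.27  44.63  13.89 -23.89]
lin [ 0.42 -0.01  0.05] rot [0.  0.  0.1] dist mm 4.2 ang 0.1
lin [7.92 0.   0.04] rot [0.  0.  0.1] dist mm 79.2 ang 0.1
lin [8.42 0.   0.04] rot [0.  0.  0.1] dist mm 84.2 ang 0.1
```

View pics/w8.png

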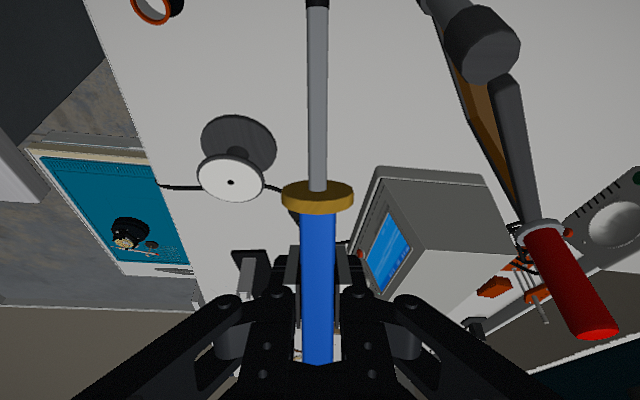

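The rod is clear of the door, with the post at (480,45) and the knob at (580,280). There is no force with the tip about 16 mm into the flare, so I'll continue slowly.

jog_arm([
  {"linear":[0.8,0,0.03],"rotation":[0,0,0.1],"fingers":0.8},
  {"linear":[1.6,0,0.03],"rotation":[0,0,0.1],"fingers":0.8},
  {"linear":[2.4,0,0.03],"rotation":[0,0,0.1],"fingers":0.8},
  {"linear":[3,0,0.03],"rotation":[0,0,0.1],"fingers":0.8},
  {"linear":[3,0,0.03],"rotation":[0,0,0.1],"fingers":0.8},
])

```text
clock: 13.02
eef_pos: [504.5, 97.0, 175.8]
tcp_rot: [0.193, 0.642, 0.722, -0.173]
wrist_force: [0.0, -0.0, -1.0]
opening: 14.9
finger_force: 58.8
```

jog_arm([
  {"linear":[0.8,0,0],"rotation":[0,0,0],"fingers":0.8},
  {"linear":[1.6,0,0],"rotation":[0,0,0],"fingers":0.8},
  {"linear":[2.4,0,0],"rotation":[0,0,0],"fingers":0.8},
  {"linear":[3,0,0],"rotation":[0,0,0],"fingers":0.8},
  {"linear":[3,0,0],"rotation":[0,0,0],"fingers":0.8},
])

```text
clock: 13.65
eef_pos: [501.5, 122.7, 160.8]
tcp_rot: [0.193, 0.642, 0.722, -0.173]
wrist_force: [-0.5, 0.2, -1.8]
opening: 15.1
finger_force: 58.8
```

```bash
python3 t.py pics/w9.png; python3 -c "
from h import *
for b in(5,0): move(tcp_for(b),RT)"
```

```text
13.65 0.009137734890249336 [501.49 122.71 160.83] [-0.54  0.18 -1.77] 15.088127825341715
axis err deg (rel. RT) [ 0.01 -0.02 -0.11]
shaft 50 429 [ 55.26   0.2  -19.3 ] uv [317.27 167.23]
shaft 60 394 [ 64.31   0.19 -19.48] uv [316.81 145.12]
shaft 70 1254 [ 76.19  -1.62 -28.22] uv [316.13 117.58]
shaft 80 1669 [ 85.04   0.89 -26.58] uv [319.37  91.24]
shaft 90 1810 [ 95.14   1.21 -25.99] uv [319.89  60.69]
shaft 100 1986 [105.14   1.17 -26.05] uv [319.98  28.34]
shaft 110 747 [111.79   1.14 -25.76] uv [319.91   5.77]
brass [ 39.46 -10.8  -32.26  41.98   1.39 -30.32  44.62  13.85 -23.88]
tube u -10 326 y 2-98% [-4.34  3.13] z top [-5.53 -5.   -3.96] uv [317.1  146.81]
tube u 0 1902 y 2-98% [-13.07  14.07] z top [-16.95 -16.11 -13.91] uv [319.86 124.47]
tube u 10 1793 y 2-98% [-10.9   11.89] z top [-14.56 -13.64 -11.54] uv [319.96  96.99]
tube u 20 1756 y 2-98% [-9.74 10.59] z top [-12.9  -12.26 -10.65] uv [320.16  66.3 ]
tube u 30 1959 y 2-98% [-9.77 10.62] z top [-13.09 -12.38 -10.68] uv [320.07  34.59]
tube u 40 1144 y 2-98% [-10.01  10.79] z top [-12.88 -12.2  -10.5 ] uv [320.13   8.9 ]
lin [ 1.82  0.03 -0.  ] rot [0.  0.  0.1] dist mm 18.2 ang 0.1
lin [ 2.32  0.03 -0.  ] rot [0.  0.  0.1] dist mm 23.2 ang 0.1
```

View pics/w9.png

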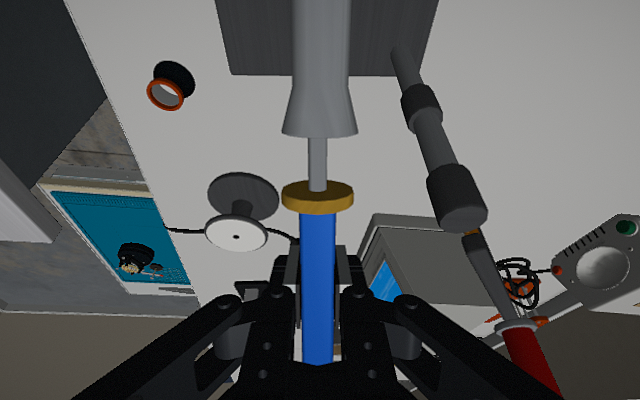

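The shaft is inside the tube, with the rim at (319,132) and the collar at (317,196), and within 1 mm of centre.

jog_arm([
  {"linear":[0.6,0.05,0],"rotation":[0,0,0],"fingers":0.8},
  {"linear":[1.2,0.06,0],"rotation":[0,0,0],"fingers":0.8},
  {"linear":[1.7,0.06,0],"rotation":[0,0,0],"fingers":0.8},
  {"linear":[1.9,0.06,0],"rotation":[0,0,0],"fingers":0.8},
  {"linear":[2,0.06,0],"rotation":[0,0,0],"fingers":0.8},
])

```text
clock: 14.32
eef_pos: [500.2, 139.7, 151.1]
tcp_rot: [0.193, 0.642, 0.722, -0.172]
wrist_force: [0.3, -0.4, -0.5]
opening: 14.9
finger_force: 58.8
```

jog_arm([
  {"linear":[0.1,0,0],"rotation":[0,0,0],"fingers":0.8},
  {"linear":[0.2,0,0],"rotation":[0,0,0],"fingers":0.8},
  {"linear":[0.2,0,0],"rotation":[0,0,0],"fingers":0.8},
])

```text
clock: 14.7
eef_pos: [500.1, 141.3, 150.2]
tcp_rot: [0.193, 0.642, 0.722, -0.172]
wrist_force: [-0.2, -0.5, -0.6]
opening: 15.0
finger_force: 58.8
```

Back is now about 1–2 mm with no contact yet, so I'll creep on.

jog_arm([
  {"linear":[0.1,0,0],"rotation":[0,0,0],"fingers":0.8},
  {"linear":[0.2,0,0],"rotation":[0,0,0],"fingers":0.8},
  {"linear":[0.2,0,0],"rotation":[0,0,0],"fingers":0.8},
])

```text
clock: 15.08
eef_pos: [499.8, 143.1, 149.1]
tcp_rot: [0.193, 0.642, 0.722, -0.172]
wrist_force: [-0.5, -0.4, -1.1]
opening: 14.9
finger_force: 58.8
```

jog_arm([
  {"linear":[0.1,0,0],"rotation":[0,0,0],"fingers":0.8},
  {"linear":[0.1,0,0],"rotation":[0,0,0],"fingers":0.8},
])

```text
clock: 15.32
eef_pos: [499.8, 143.5, 149.0]
tcp_rot: [0.194, 0.642, 0.721, -0.173]
wrist_force: [-0.9, -1.7, 0.3]
opening: 14.8
finger_force: 58.8
```

```bash
python3 t.py pics/w10.png; python3 -c "
from h import *
move(tcp_for(0),RT)"
```

```text
15.325 0.003783233675116596 [499.78 143.46 148.97] [-0.86 -1.66  0.32] 14.811008386348922
axis err deg (rel. RT) [ 0.   -0.07 -0.05]
shaft 50 1410 [ 55.43   0.1  -27.61] uv [316.97 172.44]
shaft 60 1407 [ 64.86   0.48 -25.97] uv [317.94 147.17]
shaft 70 1477 [ 75.12   0.46 -25.96] uv [318.22 120.04]
shaft 80 1605 [ 85.04   0.44 -25.82] uv [318.28  91.87]
shaft 90 1796 [ 95.16   0.42 -25.85] uv [318.24  61.69]
shaft 100 1978 [105.07   0.4  -25.93] uv [318.35  29.65]
shaft 110 838 [111.95   0.37 -25.6 ] uv [317.97   6.4 ]
brass [ 39.82 -10.93 -32.39  42.3    1.3  -30.25  44.83  13.76 -24.13]
tube u -10 798 y 2-98% [-14.39  14.86] z top [-17.11 -16.43 -14.53] uv [317.35 206.65]
tube u 0 1791 y 2-98% [-13.54  14.18] z top [-16.7  -16.08 -13.89] uv [317.55 188.43]
tube u 10 1557 y 2-98% [-10.92  11.87] z top [-14.5  -13.59 -11.5 ] uv [317.92 162.76]
tube u 20 1389 y 2-98% [-9.6  10.52] z top [-12.76 -12.18 -10.68] uv [318.09 135.86]
tube u 30 1539 y 2-98% [-9.69 10.54] z top [-12.84 -12.23 -10.68] uv [318.14 108.56]
tube u 40 1663 y 2-98% [-9.49 10.6 ] z top [-12.84 -12.15 -10.58] uv [318.42  79.6 ]
tube u 50 1887 y 2-98% [-9.92 10.67] z top [-12.94 -12.28 -10.6 ] uv [318.08  48.73]
tube u 60 1982 y 2-98% [-9.85 10.68] z top [-13.09 -12.21 -10.58] uv [318.28  16.31]
tube u 70 33 y 2-98% [-10.27  11.18] z top [-8.09 -7.7  -4.95] uv [320.85   0.94]
lin [-0.11 -0.03  0.  ] rot [0.  0.1 0. ] dist mm 1.1 ang 0.1
```

jog_arm([
  {"linear":[0.1,0,0],"rotation":[0,0,0],"fingers":0.8},
  {"linear":[0.2,0,0],"rotation":[0,0,0],"fingers":0.8},
  {"linear":[0.2,0,0],"rotation":[0,0,0],"fingers":0.8},
])

```text
clock: 15.75
eef_pos: [499.7, 143.5, 149.0]
tcp_rot: [0.195, 0.642, 0.721, -0.174]
wrist_force: [-0.9, -9.3, 5.2]
opening: 14.7
finger_force: 58.9
```

The collar is seated: 10.6 N along the axis with no further travel. Now I'll draw it out.

jog_arm([
  {"linear":[-1,0,0],"rotation":[0,0,0],"fingers":0.8},
  {"linear":[-3,0,0],"rotation":[0,0,0],"fingers":0.8},
  {"linear":[-5,0,0],"rotation":[0,0,0],"fingers":0.8},
  {"linear":[-7,0,0],"rotation":[0,0,0],"fingers":0.8},
  {"linear":[-9,0,0],"rotation":[0,0,0],"fingers":0.8},
])

```text
clock: 16.38
eef_pos: [508.7, 66.8, 193.6]
tcp_rot: [0.193, 0.642, 0.721, -0.172]
wrist_force: [0.5, -0.3, -0.5]
opening: 14.9
finger_force: 58.7
```

jog_arm([
  {"linear":[-2,0,0],"rotation":[0,0,0],"fingers":0.8},
  {"linear":[-5,0,0],"rotation":[0,0,0],"fingers":0.8},
  {"linear":[-9,0,0],"rotation":[0,0,0],"fingers":0.8},
  {"linear":[-9,0,0],"rotation":[0,0,0],"fingers":0.8},
  {"linear":[-9,0,0],"rotation":[0,0,0],"fingers":0.8},
])

```text
clock: 17.0
eef_pos: [517.3, -9.4, 237.6]
tcp_rot: [0.193, 0.643, 0.721, -0.172]
wrist_force: [0.3, 0.4, -1.1]
opening: 14.9
finger_force: 58.7
```

```bash
cat > p.py <<'E'
from h import *
import sys
s=get_state(); print(s["clock"],np.abs(s["qvel"]).max(),s["eef_pos"],s["wrist_force"])
im,d=get_image("wrist"); cv2.imwrite(sys.argv[1],im); P,uv=cloud("wrist",d)
k=(abs(P[:,0]-428)<70)&(abs(P[:,1]+21)<70)&(P[:,2]>50)&(P[:,2]<66); q=P[k]; C=im[uv[k][:,1],uv[k][:,0]].astype(int)
w=q[C.min(1)>130]; print("white",len(w),np.percentile(w,[1,99],axis=0),"mid",(w.min(0)+w.max(0))/2); (c,r)=cv2.minEnclosingCircle(w[:,:2].astype(np.float32)); print(c,r)
b=(C.max(1)<70)&(np.linalg.norm(q[:,:2]-np.array(c),axis=1)<12); print("dot",b.sum(),q[b].mean(0) if b.sum() else "")
print([(round(r["score"],2),r["position"]) for r in find_in("wrist","reading_mark")[:2]])
E
python3 p.py pics/w11.png; python3 t.py pics/w12.png | egrep "shaft|brass|axis"; python3 - <<'E'
from h import *
Rf=Rw(96.6,0); tip=np.array([428,-21,108.]); t=tip-Rf@np.array([145.3,0.3,-15.2]); print(t)
move(t+[0,0,100],Rf); move(t,Rf)
E
```

```text
17.0 0.02043463021158899 [517.27  -9.4  237.58] [ 0.29  0.4  -1.07]
white 3373 [[400.48 -46.47  56.56]
 [458.15  11.5   59.65]] mid [429.   -18.12  58.17]
(429.0970764160156, -18.043907165527344) 31.584266662597656
dot 40 [429.38 -17.73  58.39]
[(0.77, [431.5, -10.6, 56.8])]
axis err deg (rel. RT) [ 0.04  0.02 -0.12]
shaft 50 419 [ 55.19   0.14 -19.26] uv [317.33 168.47]
shaft 60 482 [ 65.15   0.13 -19.2 ] uv [317.38 144.4 ]
shaft 70 520 [ 75.1    0.49 -19.27] uv [317.53 119.16]
shaft 80 548 [ 85.15   0.1  -19.22] uv [317.47  92.26]
shaft 90 613 [ 95.21   0.08 -19.28] uv [317.12  63.51]
shaft 100 677 [105.15   0.07 -19.26] uv [317.4   33.14]
shaft 110 418 [112.96   0.39 -19.22] uv [317.53   8.39]
brass [ 39.9  -10.87 -32.37  42.55   1.36 -30.27  45.03  13.91 -23.3 ]
[ 444.4  -165.37   92.8 ]
lin [-10.53  -9.06  11.2 ] rot [-0.1 30.   0.1] dist mm 178.4 ang 30.0
lin [-5.53 -9.04 19.86] rot [-0.1 30.   0.1] dist mm 225.1 ang 30.0
```

jog_arm([
  {"linear":[-3,-2,2],"rotation":[0,6,0],"fingers":0.8},
  {"linear":[-6,-4.5,5],"rotation":[0,14,0],"fingers":0.8},
  {"linear":[-9,-7,8],"rotation":[0,22,0],"fingers":0.8},
  {"linear":[-10.5,-9,11.2],"rotation":[-0.1,30,0.1],"fingers":0.8},
  {"linear":[-10.5,-9,11.2],"rotation":[-0.1,30,0.1],"fingers":0.8},
])

```text
clock: 17.77
eef_pos: [443.1, -170.3, 191.6]
tcp_rot: [-0.001, 0.669, 0.743, 0.0]
wrist_force: [-0.3, 0.2, -1.6]
opening: 15.0
finger_force: 58.8
```

jog_arm([
  {"linear":[0,0,2],"rotation":[0,0,0],"fingers":0.8},
  {"linear":[0,0,5],"rotation":[0,0,0],"fingers":0.8},
  {"linear":[0,0,7.5],"rotation":[0,0,0],"fingers":0.8},
  {"linear":[0,0,9],"rotation":[0,0,0],"fingers":0.8},
  {"linear":[0,0,9],"rotation":[0,0,0],"fingers":0.8},
])

```text
clock: 18.4
eef_pos: [445.1, -164.2, 102.5]
tcp_rot: [-0.001, 0.665, 0.747, 0.0]
wrist_force: [-0.5, -0.7, -1.4]
opening: 14.8
finger_force: 58.8
```

```bash
cat > f.py <<'E'
from h import *
for _ in range(2): get_image("top")
s=get_state(); print(s["clock"],np.abs(s["qvel"]).max(),s["eef_pos"],s["wrist_force"])
Rf=Rw(96.6,0); tip=np.array([429.2,-18.3,108.]); o=np.array([145.5,0.3,-15.2]); t=tip-Rf@o; move(t,Rf)
Rm=rot(s["tcp_rot"]).as_matrix(); print("tip now",s["eef_pos"]+Rm@o,"rod dir",Rm[:,0])
im,d=get_image("top"); P,uv=cloud("top",d); k=(abs(P[:,0]-440)<35)&(P[:,1]>-110)&(P[:,1]<20)&(P[:,2]>95)&(P[:,2]<125); q=P[k]; print("top cam shaft",len(q),q[q[:,1].argmax()] if len(q) else "",np.median(q,0) if len(q) else "")
im2,_=get_image("scene"); cv2.imwrite("pics/fin.png",np.hstack([cv2.resize(im[180:260,180:330],None,fx=2.6,fy=4),cv2.resize(im2[120:280,250:400],None,fx=2.6,fy=2)]))
E
python3 f.py
```

```text
18.5 0.01131455188173152 [ 446.07 -165.32  103.9 ] [-0.36 -0.29 -1.16]
lin [ 0.25 -0.02  1.11] rot [0.1 0.1 0.1] dist mm 11.4 ang 0.1
tip now [429.48 -20.75 118.97] rod dir [-0.12  0.99 -0.  ]
top cam shaft 20 [433.1  -25.52 115.8 ] [437.13 -91.27 121.52]
```

jog_arm([
  {"linear":[0.25,0,0.5],"rotation":[0,0,0],"fingers":0.8},
  {"linear":[0.25,0,1.1],"rotation":[0,0.1,0],"fingers":0.8},
  {"linear":[0.25,0,1.1],"rotation":[0,0.1,0],"fingers":0.8},
  {"linear":[0.25,0,1.1],"rotation":[0,0.1,0],"fingers":0.8},
  {"linear":[0.25,0,1.1],"rotation":[0,0.1,0],"fingers":0.8},
])

```text
clock: 19.23
eef_pos: [445.2, -163.3, 92.4]
tcp_rot: [0.0, 0.665, 0.747, 0.001]
wrist_force: [0.2, 1.0, -1.1]
opening: 14.6
finger_force: 58.8
```

```bash
python3 f.py
```

```text
19.325 0.0020532218761652402 [ 445.2  -163.21   92.4 ] [-0.66  0.44 -0.51]
lin [ 0.03  0.05 -0.04] rot [ 0.1 -0.1 -0. ] dist mm 0.7 ang 0.1
tip now [428.8  -18.66 107.8 ] rod dir [-0.11  0.99  0.  ]
top cam shaft 33 [431.08 -22.23 106.76] [437.84 -90.08 111.63]
```

View pics/fin.png

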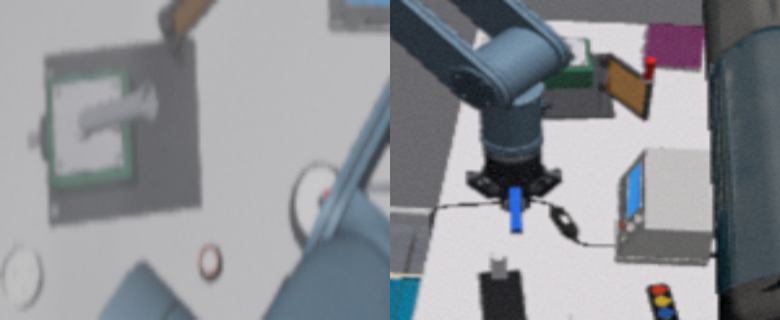

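The door stands wide open at (630,80) in the final picture. The rod's tip, seen as red at (325,195) in the top-camera half, is at the centre of the plate, and the arm is level and still.

```bash
python3 -c "
from rig import *
print(hand_in())"
```

```text
the job is handed in; nothing more can be done
None
```

The job is handed in: the door was swung open to about 2.15 rad, the rod seated with about 10 N on the collar and drawn out, and it is now held level and still with its tip about 50 mm above the reading mark (finished at about 19 s).

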